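# Load a detector test coupon under the spring clip of its carrier

## Task

Load the blue test coupon into its carrier, using fingertips only: with one fingertip press the clip's yellow press bar down so that the jaw rises, and keep it held down while the other fingertip pushes the coupon along its lane beneath the raised jaw until it is fully home against the end stop. Only then let the clip close on the coupon, and move clear. Do not grasp, lift or tip the coupon, and leave the jar, the bowl, the palette knife and the orange spare coupon where they are.

Things in the scene. Friction and masses are not known exactly. Their poses are not given: they have to be found in the camera images.
- carrier: Fixed carrier, 210 mm along its x (-115 to +95), 150 mm along y (-69 to +81), turned up to 0.5 rad. Origin: on the table, under the clip's hinge; x is the push direction, z up. White lane on its +y side: floor 15 mm above the table, y = 10 to 64 between rails 6 mm high, end stop face at x = +80. Hinge posts 14 mm wide, 36 mm high at y = 0, x = -112 and +79. x < 10 is clear for the fingers.
- coupon: Blue flat test coupon with three steel dots, 70 mm (x, along the lane) by 50 mm (y) by 12 mm thick, about 60 g. Loose, flat in the lane with 2 mm play each side, 65 to 90 mm short of home, wholly outside the jaw. Origin: centre of its underside; x points to the end stop. Push its rear (-x) edge. Home: its origin at x = +45 in the carrier's frame.
- clip (a joint): Clip angle, rad, 0 to 0.42; hinge along the carrier's x at y = 0, 29 mm above the table. 0 = at rest, jaw down, blocking the lane. Grows as the bar is pressed. 0.15: jaw rests on the coupon. From 0.22: jaw clears it by 2.5 mm. 0.34: bar level, its top 20 mm above the table (5 mm above the lane floor), jaw clears by 7 mm. At the bar's middle 2 N starts it, 6 N holds 0.34; it springs back.
- press_mid (a point): Middle of the top of the clip's yellow press bar: carrier x = -35, y = -31, 30 mm above the table at rest, 10 mm lower when the bar is level. The bar is 140 mm long along the carrier's x (-105 to +35), spans y = -6 to about -48 and at rest slopes up away from the hinge by 0.34 rad. Press it anywhere along its length; a finger may slide along it.
- jaw_tip (a point): Underside of the jaw's black rubber pad, at the middle of the edge which the coupon meets: x = +30, y = +37 in the carrier's frame. The pad covers x = +30 to +70, 16 mm wide, and moves up as the bar is pressed.
- jar: Bystander: clear jar with white lid, 56 mm across, 85 mm high; origin centre of its underside.
- bowl: Bystander: steel bowl of cocoa wafers, 200 mm across, 70 mm high; origin centre of its underside.
- knife: Bystander: palette knife 220 mm long lying along its x; origin under its middle.
- spare: Bystander: orange spare coupon, 70 x 50 x 12 mm, lying flat on the table; origin centre of its underside.
There are look-alikes about, which are no part of the job. Several things have the shape of the coupon; the one meant has the colours described above.

How it is judged:
By the outcome, as a careful person would: the job done as asked, in the order asked, and still so for the second after the job is handed in, with the robot touching nothing.
It also fails if it takes over 48 s, if anything falls off the work surface, if the arm or the gripper's body presses on something with over 40 N, if the wrist force passes 120 N, or if a joint passes its speed limit or range.

## Robot

A 6-joint arm with a two-finger parallel gripper is mounted at the origin on the work surface. World frame = base frame: x ahead of the robot, y to its left, z up, the work surface at z = 0. Lengths are in m, angles in rad, forces in N, time in s.
With the tool pointing down it reaches from about 0.25 to 0.725 m from the base axis. Payload 4 kg.
Tool frame: the origin (TCP) lies at the very end of the fingers, on their centre line; the grasp point (between the pads) lies 19 mm behind it; z points along the fingers, y is the line along which they close (so a half turn about z gives the same grasp; the last joint's range is limited). The gripper opens to 85 mm and grips with 20 to 120 N. Pads are 22 mm wide; open, the fingers measure 114 mm over their backs; the gripper's body (76 mm by 85 mm) begins 54 mm behind the grasp point. The pads swing forward as they close: fully open they stand 13 mm farther back than shut.
Start: joints at [-1.245, 0.241, 0.005, 1.335, 0, 1.571], TCP at [0.16, -0.474, 0.231] pointing down, gripper open.
Joint ranges: [-2.72, 2.72], [-1.05, 1.87], [-1.09, 1.28], [-1.99, 2.15], [-1.42, 1.44], [-3.14, 3.14]. Speed limits (rad/s): [2.79, 2.79, 3.14, 3.14, 3.14, 3.14].

## Interface

Orientations are given as a unit quaternion [x, y, z, w].
In Python, from workcell import bot gives the robot as it stands.
- The arm moves only by the tool carry_out, never from a script. Its argument "increments" is one flat list of numbers, 5 for each row, row after row: the finger opening in cm, from 0 to 8.54, then the shift along the tool's x, y, z in cm, then the turn about the tool's z in rad. A call has exactly 5 rows; each row shifts and turns the commanded pose from where the row before left it, along the tool's axes as they then stand; what a row does not reach is not made up. A row lasts 1/8 s, in which the tool goes at most 62.5 mm and 10.7 degrees, less where a joint would pass 70% of its speed; a pose out of reach is approached as far as the arm can. A call with a gripper value outside its range is refused whole. The fingers move at their own pace and stop on an object; the grip force is fixed at half the most. Time passes only in rows, so rows that do not move let the fingers close, or fill a call up. It gives the time, the measured TCP pose, the force, the opening and the grip force at its end, in the units of the state.
- bot.get_obs(): the state, without advancing time (a new reading comes with each control period).
- bot.camera(name): name is "scene" or "top" or "wrist"; returns a dict with "pixels" (384x512x3 uint8, blue, green, red), "range_z" (384x512 float32, m along the optical axis (not along the pixel's ray), 0 where there is no reading), "mtx" (3x3 intrinsics, pixels), "eye" and "attitude" of the camera in the world. Camera axes: x right, y down, z forward; pixel columns grow to the right and rows downward; lengths in m; the calibration is good to about 2 mm. A picture is of the moment at which its call begins.
- bot.job_done(): hands the job in; it is judged then, once.
Trained networks look in a picture, given as the dict that the camera call returned (one of the last four; its "shot" number tells which), for a name from the list of things; names that differ only in an ending like _2 or _b are one class to them, and where a whole thing is asked for, a point or a joint stands for the part that bears it (a point fixed in the world has none). Each returns a list of dicts, best first, with "p" (0 to 1); they miss things now and then, are a little off and sometimes report something else, mostly with a low value. They report only what shows in the picture. A call takes as long as a camera call. They do not tell look-alikes from the thing itself.
- bot.find_in(picture, name): "xyz" ([x, y, z] in m, in the coordinates of the camera as it stood for that picture, good to about 4 mm: the middle of the surface that is visible of it).
- bot.regions_of(picture, name): "mask" (384x512 bool, what is visible of it).
- bot.place_of(picture, name): "xyz" ([x, y, z] in m, in the coordinates of the camera as it stood for that picture, good to about 4 mm: a listed point, or the origin of a listed thing).
The state is a dict: "clock": time; "joint_pos": joint angles; "joint_vel": joint speeds; "tau": joint torques, N m; "eef_pos": TCP position; "tool_rot": TCP orientation; "ft_force": force on the tool from outside, world axes, zero at the start; "ft_torque": the same for the moment, N m; "grip_width": finger opening in m; "grasp_force": force on a finger pad.
Only numpy, scipy, OpenCV 4.12 (cv2) and the standard library are available. Lean on these libraries where they do the work, as an engineer would, in place of code of your own. Each camera call takes 0.05 s, during which the arm holds its last target. There are 200 camera calls.

## Working session

There is one attempt and no reset: what is moved stays moved. The work goes in short steps, Python scripts to look and compute and a tool call to move; the robot and the scene stay as the last step left them, time stands still between calls to the robot, and variables do not carry over. Pictures are saved under pics/ and viewed, at most 10 in all, crops included, and the job is handed in when it is done.

Besides the shell and the picture viewer there is one more tool, called as a command line: name --argument value ..., lists and objects as JSON in quotes. carry_out: Moves the arm, as the interface text tells. Its arguments: {"type":"object","properties":{"increments":{"type":"array","items":{"type":"number"}}},"required":["increments"]}

```bash
mkdir -p pics; ls
cat > h.py <<'E'
import numpy as np, cv2
from scipy.spatial.transform import Rotation as R
from workcell import bot
def att(c):
    a=np.array(c["attitude"],float)
    return a if a.shape==(3,3) else R.from_quat(a).as_matrix()
def w(c,p): return att(c)@np.array(p)+np.array(c["eye"])
def px(c,p):
    q=att(c).T@(np.array(p)-np.array(c["eye"])); q=np.array(c["mtx"])@q; return q[:2]/q[2]
def cloud(c):
    d=c["range_z"]; v,u=np.mgrid[:384,:512]; K=np.array(c["mtx"])
    P=np.stack([(u-K[0,2])/K[0,0]*d,(v-K[1,2])/K[1,1]*d,d],-1)
    return P@att(c).T+np.array(c["eye"])
E
python3 - <<'E'
from h import *
o=bot.get_obs(); print(o)
for n in ["top","scene"]:
    c=bot.camera(n); cv2.imwrite(f"pics/{n}1.png",c["pixels"]); print(n,c["eye"],c["attitude"],c["mtx"])
    for k in ["carrier","coupon","press_mid","jaw_tip","jar","bowl","knife","spare"]:
        for r in bot.place_of(c,k)[:4]:
            p=w(c,r["xyz"]); print(k,round(r["p"],2),p.round(4),px(c,p).round())
E
```

```text
pics
{'clock': 0.0, 'joint_pos': array([-1.24503768e+00,  2.41386411e-01,  3.69449984e-03,  1.33515851e+00,
        5.60015975e-06,  1.57079185e+00]), 'joint_vel': array([-0.00096527, -0.00136393,  0.00134968, -0.00137834,  0.00133505,
        0.00061972]), 'tau': array([ 2.74388885e-04, -3.72321939e+01,  2.52405274e+01,  1.68928021e-02,
        4.82685550e-05, -1.50803029e-06]), 'eef_pos': array([ 0.15981383, -0.47310678,  0.23041485]), 'tool_rot': array([ 9.86763580e-01,  1.62162210e-01, -1.63780686e-04, -1.01390755e-03]), 'ft_force': array([ 0.16320203,  0.55858982, -0.42412145]), 'ft_torque': array([-0.00050562, -0.04110835,  0.0288224 ]), 'grasp_force': 0.0, 'grip_width': 0.0853177505618342}
top [0.33895221 0.12321336 1.23265767] [-0.70076927  0.70783768 -0.05604934  0.06889643] [[374.36738369   0.         257.97358047]
 [  0.         374.36738369 194.96704611]
 [  0.           0.           1.        ]]
carrier 0.91 [ 0.5498 -0.0422  0.0007] [314. 197.]
carrier 0.56 [ 0.6317 -0.1831 -0.    ] [355. 173.]
carrier 0.49 [ 0.4772  0.0967 -0.0006] [273. 219.]
coupon 0.86 [ 0.5165 -0.0
[... 710 characters left out ...]
1.        ]]
carrier 0.82 [ 0.5484 -0.0425  0.0006] [193. 236.]
coupon 0.89 [ 0.336  -0.1022  0.0015] [144. 189.]
coupon 0.83 [ 0.3401  0.0646 -0.0026] [200. 170.]
press_mid 0.97 [ 0.5395 -0.0861  0.029 ] [174. 235.]
press_mid 0.43 [ 4.779e-01  8.800e-02 -2.000e-04] [227. 198.]
jaw_tip 0.67 [ 0.5637 -0.0008  0.0183] [210. 230.]
jar 0.66 [ 6.290e-01 -2.717e-01  6.000e-04] [111. 306.]
jar 0.63 [ 5.517e-01 -4.060e-02 -5.000e-04] [194. 237.]
bowl 0.62 [4.849e-01 5.046e-01 3.000e-04] [351. 148.]
knife 0.65 [ 6.263e-01 -2.701e-01 -1.000e-04] [112. 305.]
knife 0.62 [ 0.6282 -0.183  -0.0065] [150. 289.]
knife 0.26 [ 0.543  -0.0899  0.0266] [173. 237.]
spare 0.72 [ 0.4785  0.0903 -0.001 ] [228. 198.]
```

Run:
```python
import cv2
a=cv2.imread("pics/top1.png"); b=cv2.imread("pics/scene1.png")
cv2.imwrite("pics/top_crop.png",cv2.resize(a[130:290,230:410],None,fx=4,fy=4,interpolation=cv2.INTER_CUBIC)[:600,:800])
```

```text
(no output)
```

View pics/top_crop.png

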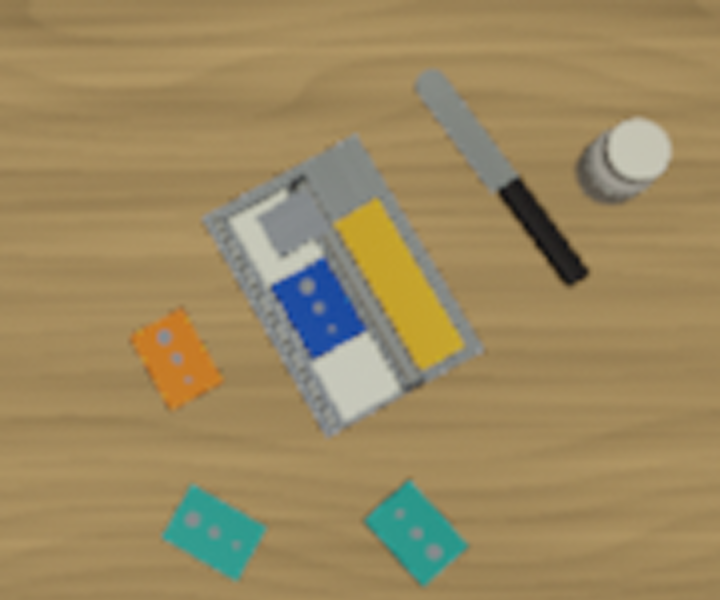

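View pics/scene1.png

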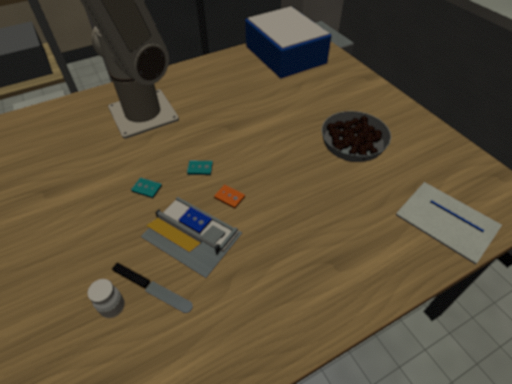

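The blue coupon sits in the white lane at top-image pixel (310,207). The two teal coupons at (283,263) and (334,263) and the orange spare at (273,220) have the same shape but lie on the table, so they are look-alikes. The crop confirms the blue one with three steel dots is the one meant. The carrier is turned about 0.5 rad, so I'll move above it now.

carry_out --increments '[6.2, 4.5, -2.7, 0, 0, 6.2, 4.5, -2.7, 0, 0, 6.2, 4.5, -2.7, 0, 0, 6.2, 4.5, -2.7, 0, 0, 6.2, 4.5, -2.7, 0, 0]'

```text
clock: 1.52
eef_pos: [0.3309, -0.2725, 0.2315]
tool_rot: [0.987, 0.162, 0.0, 0.0]
ft_force: [1.4, -0.5, 0.1]
grip_width: 0.0624
grasp_force: 0.0
```

carry_out --increments '[6.2, 4.5, -2.7, 0, 0, 6.2, 4.5, -2.7, 0, 0, 6.2, 4.5, -2.7, 0, 0, 6.2, 4.5, -2.7, 0, -0.09, 6.2, 4.5, -2.7, 0, -0.09]'

```text
clock: 2.15
eef_pos: [0.4974, -0.0696, 0.2314]
tool_rot: [0.968, 0.252, 0.0, 0.0]
ft_force: [-0.1, -0.6, -0.8]
grip_width: 0.0619
grasp_force: 0.0
```

carry_out --increments '[6.2, 0, 0, 0, 0, 6.2, 0, 0, 0, 0, 6.2, 0, 0, 0, 0, 6.2, 0, 0, 0, 0, 6.2, 0, 0, 0, 0]'

```text
clock: 2.78
eef_pos: [0.4959, -0.0717, 0.2315]
tool_rot: [0.968, 0.249, 0.0, 0.0]
ft_force: [-0.4, -0.6, -0.2]
grip_width: 0.0619
grasp_force: 0.0
```

Run:
```python
from h import *
o=bot.get_obs(); print(o["clock"],o["eef_pos"],o["grip_width"],R.from_quat(o["tool_rot"]).as_matrix().round(3),o["ft_force"])
c=bot.camera("wrist"); cv2.imwrite("pics/w1.png",c["pixels"]); np.savez("w1",**c); print(c["eye"])
for k in ["carrier","coupon","press_mid","jaw_tip"]:
    for r in bot.place_of(c,k)[:2]:
        p=w(c,r["xyz"]); print(k,round(r["p"],2),p.round(4),px(c,p).round())
P=cloud(c); hsv=cv2.cvtColor(c["pixels"],cv2.COLOR_BGR2HSV)
for nm,lo,hi in [("blue",(105,120,40),(130,255,255)),("yellow",(18,140,80),(32,255,255))]:
    m=cv2.inRange(hsv,lo,hi); n,l,s,_=cv2.connectedComponentsWithStats(m); i=1+s[1:,4].argmax()
    ok=(l==i)&(c["range_z"]>0); q=P[ok]; r=cv2.minAreaRect((q[:,:2]*1000).astype(np.float32)); print(nm,s[i],r,np.percentile(q[:,2],[5,50,95]))
```

```text
2.775 [ 0.49592973 -0.07172444  0.23150334] 0.06189909640471755 [[ 0.876  0.483  0.   ]
 [ 0.483 -0.876 -0.   ]
 [ 0.     0.    -1.   ]] [-0.36736727 -0.60604226 -0.20971259]
[ 0.5646348  -0.03484852  0.37322128]
carrier 0.95 [ 0.5536 -0.0413 -0.0013] [257. 111.]
coupon 0.77 [ 0.3333 -0.0962  0.0011] [218. 264.]
coupon 0.76 [ 0.5175 -0.016   0.0114] [226. 128.]
press_mid 0.65 [ 0.5371 -0.0896  0.0274] [286. 144.]
jaw_tip 0.94 [0.5643 0.0025 0.0225] [229.  85.]
blue [ 207  102   42   58 2200] ((516.7607421875, -20.98564910888672), (67.8550033569336, 49.06053161621094), 28.316162109375) [0.02503939 0.02623832 0.02743884]
yellow [ 266   84   37  118 3832] ((529.3079223632812, -89.81554412841797), (151.8717041015625, 38.983394622802734), 28.234296798706055) [0.02270809 0.02907764 0.03517615]
```

View pics/w1.png

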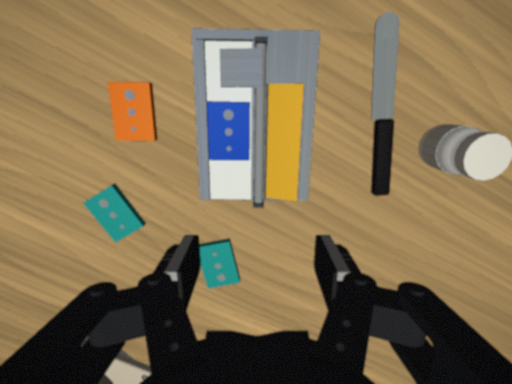

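The wrist view shows the blue coupon at (228,130) in the lane, the yellow bar at (285,140), the raised hinge between them and the jaw at (240,68). My estimate puts the carrier origin at (0.553, -0.044), yaw 0.494 rad, and the coupon about 66 mm short of home. Next I'll line up above it and check how far the fingertips reach.

carry_out --increments '[6.2, 0, 0, 0, 0.01, 6.2, -1.7, 0.2, 4, 0, 6.2, 0, 0, 5, 0, 6.2, 0, 0, 5, 0, 6.2, 0, 0, 0, 0]'

```text
clock: 3.65
eef_pos: [0.4784, -0.0802, 0.088]
tool_rot: [0.969, 0.245, -0.004, -0.002]
ft_force: [-0.4, 0.6, 1.2]
grip_width: 0.0623
grasp_force: 0.0
```

Run:
```python
from h import *
o=bot.get_obs(); T=R.from_quat(o["tool_rot"]).as_matrix(); e=o["eef_pos"]; print(o["clock"],e,np.arctan2(T[1,0],T[0,0]))
O=np.array([.553,-.0443]); y=.4936; M=np.array([[np.cos(y),np.sin(y)],[-np.sin(y),np.cos(y)]]); print("tcp in carrier",M@(e[:2]-O))
c=bot.camera("wrist"); cv2.imwrite("pics/w2.png",cv2.resize(c["pixels"],None,fx=1.5,fy=1.5))
P=cloud(c); ok=c["range_z"]>0; q=(P-e)@T; 
for s in (-1,1):
    m=ok&(s*q[...,1]>.02)&(s*q[...,1]<.06)&(abs(q[...,0])<.02)&(q[...,2]<.015)&(q[...,2]>-.06)
    f=q[m]; print(s,m.sum(),np.percentile(f,[1,50,99],axis=0).round(4).tolist()); t=f[f[:,2]>np.percentile(f[:,2],85)]; print(t.min(0),t.max(0))
hsv=cv2.cvtColor(c["pixels"],cv2.COLOR_BGR2HSV)
for nm,lo,hi in [("blue",(105,120,40),(130,255,255)),("yellow",(18,140,80),(32,255,255))]:
    mm=cv2.inRange(hsv,lo,hi); n,l,s,_=cv2.connectedComponentsWithStats(mm); i=1+s[1:,4].argmax()
    g=(P[(l==i)&ok][:,:2]-O)@M.T; print(nm,np.percentile(g,[2,50,98],axis=0).round(4).tolist())
for k in ["carrier","press_mid","jaw_tip","coupon"]:
    for r in bot.place_of(c,k)[:1]: print(k,r["p"],M@(w(c,r["xyz"])[:2]-O))
```

```text
3.65 [ 0.47843238 -0.08016952  0.08798259] 0.4955917523147521
tcp in carrier [-0.08266165  0.0037422 ]
-1 4716 [[-0.0093, -0.0583, -0.0599], [0.0084, -0.0399, -0.0517], [0.0148, -0.0294, -0.0083]]
[-0.01007679 -0.04402061 -0.02488819] [ 0.01287484 -0.02995474 -0.00477347]
1 4720 [[-0.0093, 0.0308, -0.0599], [0.0083, 0.0413, -0.0516], [0.0148, 0.0587, -0.0085]]
[-0.00958019  0.03122617 -0.02492418] [ 0.01282941  0.04566409 -0.00410581]
blue [[-0.0534, 0.013], [-0.0186, 0.0367], [0.0124, 0.0606]]
yellow [[-0.1011, -0.0477], [-0.0246, -0.0298], [0.0318, -0.0104]]
carrier 0.58 [-0.00090937  0.002489  ]
press_mid 0.9 [-0.03592895 -0.0325661 ]
jaw_tip 0.98 [0.0294688  0.03530347]
coupon 0.84 [-0.13586294  0.19723516]
```

View pics/w2.png

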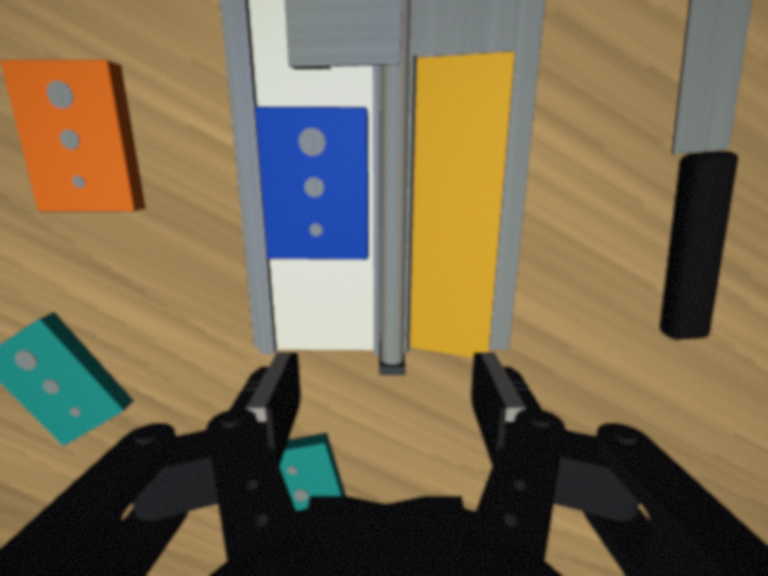

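The view from close by agrees with my carrier estimate to 1–2 mm, and the fingertips end about 5 mm behind the TCP. The fingers point at the lane (left, 285,355) and the bar (right, 485,355). I'll descend now.

carry_out --increments '[6.2, 0, 0.2, 2, 0, 6.2, 0, 0, 2, 0, 6.2, 0, 0, 0, 0, 6.2, 0, 0, 0, 0, 6.2, 0, 0, 0, 0]'

```text
clock: 4.53
eef_pos: [0.4843, -0.0828, 0.0527]
tool_rot: [0.969, 0.245, 0.001, 0.001]
ft_force: [0.1, -0.3, -0.1]
grip_width: 0.0621
grasp_force: 0.0
```

```bash
cat >> h.py <<'E'
def st():
    o=bot.get_obs(); T=R.from_quat(o["tool_rot"]).as_matrix(); e=o["eef_pos"]
    O=np.array([.553,-.0443]); y=.4936; M=np.array([[np.cos(y),np.sin(y)],[-np.sin(y),np.cos(y)]])
    print(round(o["clock"],2),"tcp mm in carrier",(M@(e[:2]-O)*1000).round(1),"z",(e[2]*1000).round(1),"yaw err",round(np.arctan2(T[1,0],T[0,0])-y,4),"tilt",T[:2,2].round(4),"F carrier",(M@o["ft_force"][:2]).round(1),o["ft_force"][2].round(1),"w",o["grip_width"])
E
python3 -c "
from h import *
st()"
```

```text
4.53 tcp mm in carrier [-78.7  -1.3] z 52.7 yaw err 0.0022 tilt [ 0.0026 -0.0004] F carrier [-0.  -0.3] -0.1 w 0.062106137245963026
```

carry_out --increments '[6.2, 0, -0.15, 1, 0, 6.2, 0, 0, 1, 0, 6.2, 0, 0, 0.3, 0, 6.2, 0, 0, 0.3, 0, 6.2, 0, 0, 0, 0]'

```text
clock: 5.15
eef_pos: [0.4819, -0.0812, 0.025]
tool_rot: [0.969, 0.245, -0.001, -0.0]
ft_force: [-2.2, 0.6, 2.1]
grip_width: 0.062
grasp_force: 1.0
```

Run:
```python
from h import *
st()
c=bot.camera("wrist"); st()
P=cloud(c); ok=c["range_z"]>0; o=bot.get_obs(); T=R.from_quat(o["tool_rot"]).as_matrix(); q=(P-o["eef_pos"])@T
for s in (-1,1):
    m=ok&(s*q[...,1]>.028)&(s*q[...,1]<.047)&(abs(q[...,0])<.013)&(P[...,2]<.1); print(s,np.percentile(P[m][:,2],[0,2,10,50]).round(4))
```

```text
5.15 tcp mm in carrier [-80.1   1.2] z 25.0 yaw err 0.0021 tilt [-0.0012  0.0002] F carrier [-1.7  1.6] 2.1 w 0.06204615425010508
5.2 tcp mm in carrier [-79.9   1.1] z 25.2 yaw err 0.002 tilt [-0.0008  0.0002] F carrier [-0.7  2.2] 2.8 w 0.06196123465656288
-1 [0.0125 0.0134 0.0141 0.0591]
1 [0.0257 0.0269 0.0288 0.0588]
```

carry_out --increments '[6.2, 0, 0, 0.3, 0, 6.2, 0, 0, 0.3, 0, 6.2, 0, 0, 0.2, 0, 6.2, 0, 0, 0, 0, 6.2, 0, 0, 0, 0]'

```text
clock: 5.82
eef_pos: [0.4824, -0.081, 0.0174]
tool_rot: [0.969, 0.245, 0.0, -0.0]
ft_force: [-3.1, 2.9, 5.1]
grip_width: 0.0618
grasp_force: 2.4
```

Run:
```python
from h import *
st()
c=bot.camera("wrist"); cv2.imwrite("pics/w3.png",cv2.resize(c["pixels"],None,fx=1.5,fy=1.5)); st()
for r in bot.place_of(c,"jaw_tip")[:1]: print(r["p"],w(c,r["xyz"]))
P=cloud(c); ok=c["range_z"]>0
hsv=cv2.cvtColor(c["pixels"],cv2.COLOR_BGR2HSV); O=np.array([.553,-.0443]); y=.4936; M=np.array([[np.cos(y),np.sin(y)],[-np.sin(y),np.cos(y)]])
m=(cv2.inRange(hsv,(18,140,80),(32,255,255))>0)&ok; g=(P[m][:,:2]-O)@M.T; z=P[m][:,2]; k=(g[:,0]>-.07)&(g[:,1]>-.05)&(g[:,1]<-.006)&(z<.05); print("bar slope,z@-31",np.polyfit(g[k,1]+.031,z[k],1))
```

```text
5.83 tcp mm in carrier [-79.6   1.2] z 17.4 yaw err 0.0024 tilt [-0.0001  0.0005] F carrier [-1.3  4. ] 5.1 w 0.061755356253771605
5.88 tcp mm in carrier [-79.6   1.2] z 17.4 yaw err 0.0025 tilt [-0.0001  0.0006] F carrier [-1.3  4.5] 4.6 w 0.06220293821630712
0.81 [0.56353172 0.00114385 0.02941997]
bar slope,z@-31 [-0.08454663  0.02172809]
```

View pics/w3.png

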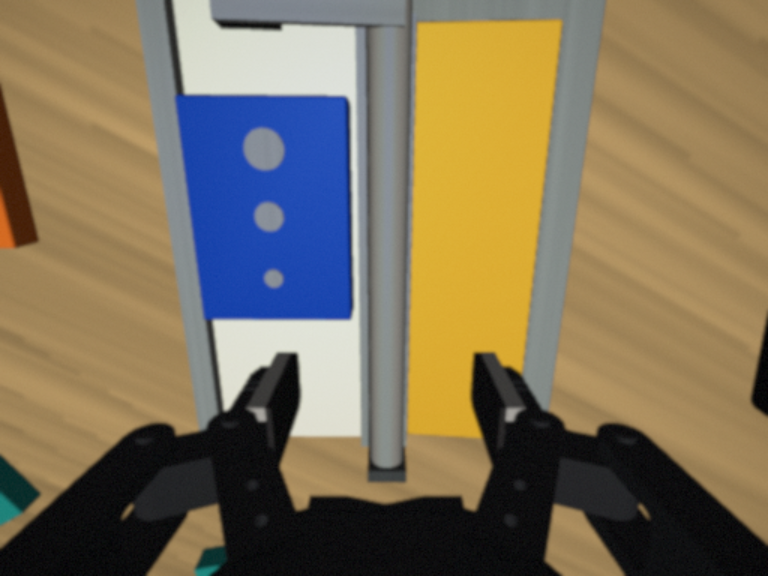

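The bar is pressed to about 0.26 rad and the jaw has lifted. The left finger stands on the lane behind the blue coupon's rear edge, at (275,318). I'll press another 2 mm, then start the push.

carry_out --increments '[6.2, 0, 0, 0.2, 0, 6.2, 0.5, 0, 0, 0, 6.2, 0.5, 0, 0, 0, 6.2, 0.5, 0, 0, 0, 6.2, 0.5, 0, 0, 0]'

```text
clock: 6.55
eef_pos: [0.5005, -0.072, 0.0154]
tool_rot: [0.969, 0.245, -0.0, 0.0]
ft_force: [-3.4, -2.2, 4.7]
grip_width: 0.0621
grasp_force: 2.4
```

```bash
cat >> h.py <<'E'
def look():
    O=np.array([.553,-.0443]); y=.4936; M=np.array([[np.cos(y),np.sin(y)],[-np.sin(y),np.cos(y)]])
    st(); c=bot.camera("wrist"); P=cloud(c); ok=c["range_z"]>0; hsv=cv2.cvtColor(c["pixels"],cv2.COLOR_BGR2HSV)
    for r in bot.place_of(c,"jaw_tip")[:1]: print("jaw",r["p"],w(c,r["xyz"])[2])
    G=(P[...,:2]-O)@M.T
    b=(cv2.inRange(hsv,(105,120,40),(130,255,255))>0)&ok&(abs(G[...,1]-.037)<.04); print("blue n",b.sum(),np.percentile(G[b],[1,50,99],axis=0).round(4).tolist(),"z",np.percentile(P[b][:,2],[50,95]).round(4))
    m=(cv2.inRange(hsv,(18,140,80),(32,255,255))>0)&ok&(G[...,1]>-.05)&(G[...,1]<-.006)&(P[...,2]<.05); g=G[m]; z=P[m][:,2]; print("bar",np.polyfit(g[:,1]+.031,z,1))
    return c
E
python3 -c "
from h import *
look()"
```

```text
6.55 tcp mm in carrier [-59.3   0.5] z 15.4 yaw err 0.0019 tilt [ 0.0001 -0.0008] F carrier [-4.  -0.4] 4.7 w 0.0620505509181267
jaw 0.83 0.03286645280259737
blue n 14036 [[-0.0456, 0.0129], [-0.0086, 0.0368], [0.0218, 0.0615]] z [0.0262 0.0272]
bar [-0.02825157  0.02001201]
```

The jaw is well up at about 0.31 rad and the coupon moves along with the finger. I'll keep pushing.

carry_out --increments '[6.2, 0.6, 0, 0, 0, 6.2, 0.6, 0, 0, 0, 6.2, 0.6, 0, 0, 0, 6.2, 0.6, 0, 0, 0, 6.2, 0.6, 0, 0, 0]'

```text
clock: 7.28
eef_pos: [0.5268, -0.0573, 0.0153]
tool_rot: [0.969, 0.245, -0.0, -0.0]
ft_force: [-3.2, -1.6, 4.6]
grip_width: 0.062
grasp_force: 2.5
```

```bash
python3 -c "
from h import *
look()"
```

```text
7.28 tcp mm in carrier [-29.2   1. ] z 15.3 yaw err 0.0022 tilt [-0.0001  0.    ] F carrier [-3.6  0.1] 4.6 w 0.06197161659279218
jaw 0.93 0.033183167943300104
blue n 10047 [[-0.0157, 0.0135], [0.0108, 0.0438], [0.051, 0.0623]] z [0.0261 0.0271]
bar [-0.02636127  0.01996135]
```

carry_out --increments '[6.2, 0.6, 0, 0, 0, 6.2, 0.6, 0, 0, 0, 6.2, 0.6, 0, 0, 0, 6.2, 0.4, 0, 0, 0, 6.2, 0.2, 0, 0, 0]'

```text
clock: 8.0
eef_pos: [0.5478, -0.0459, 0.0153]
tool_rot: [0.969, 0.245, 0.0, 0.0]
ft_force: [-3.7, -1.4, 4.3]
grip_width: 0.0621
grasp_force: 2.5
```

carry_out --increments '[6.2, 0.1, 0, 0, 0, 6.2, 0.1, 0, 0, 0, 6.2, 0.1, 0, 0, 0, 6.2, 0, 0, 0, 0, 6.2, 0, 0, 0, 0]'

```text
clock: 8.62
eef_pos: [0.5501, -0.0446, 0.0153]
tool_rot: [0.969, 0.245, -0.0, -0.0]
ft_force: [-3.5, -1.2, 4.5]
grip_width: 0.062
grasp_force: 2.9
```

```bash
python3 -c "
from h import *
look()"
```

```text
8.62 tcp mm in carrier [-2.7  1.1] z 15.3 yaw err 0.0023 tilt [-0.0001  0.    ] F carrier [-3.6  0.6] 4.5 w 0.061964764249725454
jaw 0.88 0.03389850302158033
blue n 7867 [[0.0106, 0.0137], [0.0501, 0.0496], [0.0789, 0.0623]] z [0.0262 0.0272]
bar [-0.03162239  0.02003025]
```

There's no stop force yet, so I'll carry on in small steps until it rises.

carry_out --increments '[6.2, 0.1, 0, 0, 0, 6.2, 0.1, 0, 0, 0, 6.2, 0, 0, 0, 0, 6.2, 0, 0, 0, 0, 6.2, 0, 0, 0, 0]'

```text
clock: 9.35
eef_pos: [0.5502, -0.0445, 0.0152]
tool_rot: [0.969, 0.245, -0.002, 0.0]
ft_force: [-6.6, -3.7, 7.5]
grip_width: 0.0619
grasp_force: 5.1
```

carry_out --increments '[6.2, 0.1, 0, 0, 0, 6.2, 0.1, 0, 0, 0, 6.2, 0, 0, 0, 0, 6.2, 0, 0, 0, 0, 6.2, 0, 0, 0, 0]'

```text
clock: 9.98
eef_pos: [0.5503, -0.0444, 0.0151]
tool_rot: [0.969, 0.245, -0.003, 0.001]
ft_force: [-10.2, -6.1, 9.6]
grip_width: 0.0621
grasp_force: 7.2
```

```bash
python3 -c "
from h import *
c=look(); cv2.imwrite('pics/w4.png',cv2.resize(c['pixels'],None,fx=1.5,fy=1.5))"
```

```text
9.97 tcp mm in carrier [-2.4  1.2] z 15.1 yaw err 0.0016 tilt [-0.0064 -0.0032] F carrier [-11.8  -0.6] 9.6 w 0.06206612462640528
jaw 0.82 0.0317660846141357
blue n 7853 [[0.0107, 0.0137], [0.0505, 0.0497], [0.0788, 0.0623]] z [0.0262 0.0272]
bar [-0.02367466  0.01982875]
```

View pics/w4.png

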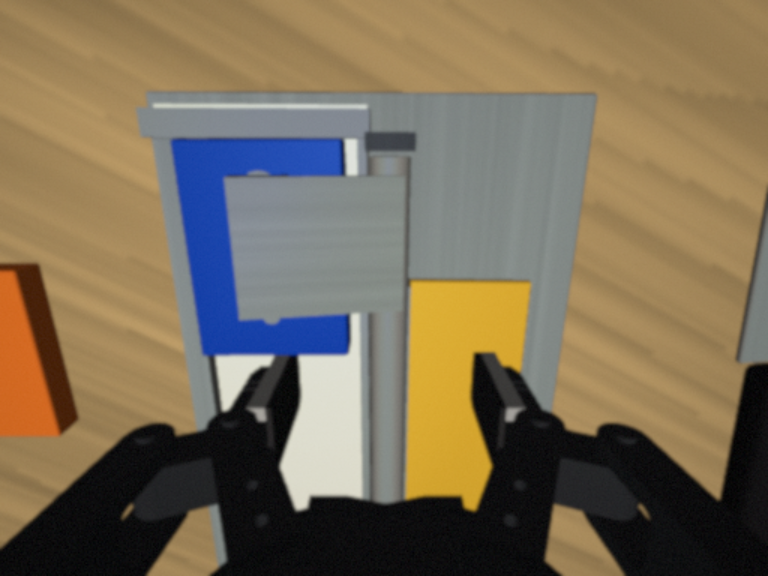

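The coupon is home: its front edge meets the end stop bar at about (260,138), and the push force has risen to 12 N with no further motion. I'll back off along the lane while still holding the bar down, then lift slowly.

carry_out --increments '[6.2, -0.2, 0, 0, 0, 6.2, -0.3, 0, 0, 0, 6.2, -0.5, 0, 0, 0, 6.2, 0, 0, 0, 0, 6.2, 0, 0, 0, 0]'

```text
clock: 10.7
eef_pos: [0.5462, -0.0473, 0.0158]
tool_rot: [0.969, 0.246, 0.001, 0.0]
ft_force: [2.8, 1.5, 4.0]
grip_width: 0.0615
grasp_force: 2.1
```

```bash
python3 -c "
from h import *
look()"
```

```text
10.7 tcp mm in carrier [-7.4  0.6] z 15.8 yaw err 0.0025 tilt [0.0025 0.0001] F carrier [3.1 0. ] 4.0 w 0.06153308264346389
jaw 0.89 0.034511642141362764
blue n 8103 [[0.0108, 0.0136], [0.0494, 0.0495], [0.0792, 0.0623]] z [0.0262 0.0272]
bar [-0.04497213  0.02048363]
```

The coupon stayed home and the finger is clear of it. I'll let the clip close slowly.

carry_out --increments '[6.2, 0, 0, -0.3, 0, 6.2, 0, 0, -0.3, 0, 6.2, 0, 0, -0.3, 0, 6.2, 0, 0, -0.4, 0, 6.2, 0, 0, -0.5, 0]'

```text
clock: 11.42
eef_pos: [0.544, -0.0474, 0.033]
tool_rot: [0.969, 0.245, -0.001, -0.0]
ft_force: [0.5, -0.1, 0.7]
grip_width: 0.0621
grasp_force: 0.0
```

carry_out --increments '[6.2, 0, 0, -1, 0, 6.2, 0, 0, -3, 0, 6.2, 0, 0, -4, 0, 6.2, -2, 0, -4, 0, 6.2, -2, 0, 0, 0]'

```text
clock: 12.05
eef_pos: [0.5122, -0.067, 0.1578]
tool_rot: [0.969, 0.246, 0.004, 0.002]
ft_force: [0.7, -0.2, -0.3]
grip_width: 0.0618
grasp_force: 0.0
```

carry_out --increments '[6.2, -2, 0, 0, 0, 6.2, -2, 0, 0, 0, 6.2, -1, 0, 0, 0, 6.2, 0, 0, 0, 0, 6.2, 0, 0, 0, 0]'

```text
clock: 12.68
eef_pos: [0.4665, -0.0902, 0.1535]
tool_rot: [0.969, 0.245, 0.0, 0.0]
ft_force: [0.1, -0.5, 0.8]
grip_width: 0.0621
grasp_force: 0.0
```

```bash
python3 -c "
from h import *
c=look(); cv2.imwrite('pics/w5.png',cv2.resize(c['pixels'],None,fx=1.5,fy=1.5))"
```

```text
12.68 tcp mm in carrier [-97.9   0.6] z 153.5 yaw err 0.0025 tilt [0.0009 0.    ] F carrier [-0.2 -0.4] 0.8 w 0.062148291323711476
jaw 0.94 0.030264850864777815
blue n 2245 [[0.0098, 0.0139], [0.0255, 0.0482], [0.0583, 0.0623]] z [0.0262 0.0275]
bar [-0.19173494  0.02496267]
```

View pics/w5.png

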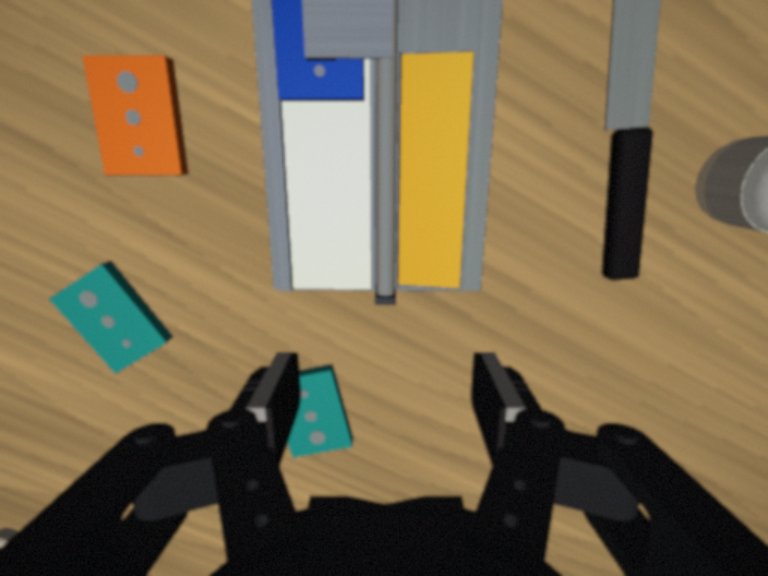

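The jaw rests on the coupon (bar slope gives about 0.15 rad), whose rear edge at (320,100) is at about x = +10 mm. The bystanders are where they were, and the robot is clear. I'll hand in the job.

```bash
python3 -c "
from h import *
print(bot.job_done())"
```

```text
the job is handed in; nothing more can be done
None
```

The blue coupon is pushed home against the end stop, the clip is closed on it, and the arm is clear; I handed the job in at about 12.7 s with no verdict returned.

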